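# Put the flow cup into the cleaning box through its spring flap

## Task

Put the small metal flow cup away in the grey cleaning box: push the sprung flap in its sloping front open with the cup, keep hold of the cup until it is well inside, let it drop in there, then draw back so that the flap swings fully shut. Leave the tin, the pot and the plastic cup where they stand.

Things in the scene. Friction and masses are not known exactly. Their poses are not given: they have to be found in the camera images.
- cup_center (a point): Flow cup to put away: small plain light-grey metal cup, 56 mm across its top, stepped narrower below, 53 mm high, 0.11 kg, upright on the table; the lowest round vessel. Point on its axis, 26.5 mm above its underside. Grasp round the outside, upper half. At the left front a box 110 mm high stands 25 mm behind it: close the fingers along y there; at the cleaning box's right side, along x.
- clean_box: Cleaning box of grey sheet metal, bolted to the table, 220 mm deep (x), 180 mm wide (y), hollow. Origin at the centre of its underside; x points from its front to its back, z up. The front wall stands at x = -110 mm and is 110 mm high; from its upper edge a face slopes up and back at 40 degrees to the horizontal, to x = +50 mm, z = 244 mm, where a flat top begins. The sloping face has an opening that a spring flap closes. The floor inside lies at z = 15 mm; walls are 3 mm.
- box_mouth (a point): Centre of the opening in the sloping face, on its outer surface; in the box's frame at x = -35 mm, y = 0, z = 173 mm. Axes parallel to the box's. The opening is 152 mm wide (y) and 138 mm long up the slope (69 mm either way from this point). The straight way in is square to the slope: down and back, tilted 40 degrees from vertical, direction (0.643, 0, -0.766) in the box's frame.
- flap (a joint): Aluminium flap that fills the opening, 146 mm wide, hinged along the opening's upper edge, swings only inward. 0 = shut, flush with the slope; grows as it is pushed inward, to 1.5 rad. A spring holds it shut (about 0.16 N m at 0, 0.25 N m at 1 rad: some 2 to 6 N where it is pushed) and a damper slows it: it needs up to 2 s to swing shut once nothing holds it. It does not open under the cup's weight.
- mixing_cup_1: White plastic mixing cup, 70 mm across the rim, 82 mm high, standing; origin at the centre of its underside. Leave it alone.
- pigment_pot: Dark pigment pot with lid, 63 mm across, 70 mm high, standing; origin at the centre of its underside. Leave it alone.
- paint_tin: Lacquer tin, 68 mm across, 77 mm high, standing in front of the box; origin at the centre of its underside. Leave it alone.
Not all that is in view belongs to the job. What is shaped like the part that bears cup_center but red is not meant.

How it is judged:
By the outcome, as a careful person would: the job done as asked, in the order asked, and still so for the second after the job is handed in, with the robot touching nothing.
It also fails if it takes over 51 s, if anything falls off the work surface, if the arm or the gripper's body presses on something with over 40 N, if the wrist force passes 120 N, or if a joint passes its speed limit or range.

## Robot

A 6-joint arm with a two-finger parallel gripper is mounted at the origin on a cart in front of the work surface, level with it; the furniture and walls round the work are solid. World frame = base frame: x ahead of the robot, y to its left, z up, the work surface at z = 0. Lengths are in mm, angles in rad, forces in N, time in s.
With the tool pointing down it reaches from about 325 to 900 mm from the base axis. Payload 6.1 kg.
Tool frame: the origin (TCP) lies between the finger pads; the fingertips stand bot.finger_overhang ahead of it and the grasp point (between the pads) lies 6 mm ahead of it (bot.finger_overhang is the distance from the TCP to the fingertips, in mm); z points along the fingers, y is the direction in which the jaws open and shut (so a half turn about z gives the same grasp; the last joint's range is limited). The gripper opens to 85 mm and grips with 20 to 120 N. Pads are 22 mm wide; open, the fingers measure 114 mm over their backs; the gripper's body (76 mm by 85 mm) begins 54 mm behind the grasp point. The pads swing forward as they close: fully open they stand 13 mm farther back than shut.
Start: joints at [-1.345, 0.22, 1.526, -0, 1.395, -0.126], TCP at [215.36, -586.716, 256.3] pointing down, gripper open.
Joint ranges: [-2.98, 2.98], [-0.91, 2.08], [0.09, 2.57], [-1.24, 4.39], [0.2, 2.65], [-2.68, 2.68]. Speed limits (rad/s): [2.57, 2.57, 3.01, 3.14, 3.14, 3.14].

## Interface

Orientations are given as [roll, pitch, yaw] about the fixed x, y, z axes, in that order (R = Rz(yaw) Ry(pitch) Rx(roll)).
In Python, from station import sensors, imaging, bot gives the robot as it stands. The module is installed in compiled form; this text tells all that it offers.
- The arm moves only by the tool move_arm, never from a script. Its arguments are lists of equal length, an entry for each row: "translation": the shift along the world's x, y, z in mm, a list of three; "spin": the turn about the world's z in degrees. A call has 1 to 20 rows; each row shifts and turns the pose as measured when the row begins; what a row does not reach is not made up. A row lasts 1/8 s, in which the tool goes at most 62.5 mm and 10.7 degrees, less where a joint would pass 70% of its speed; a pose out of reach is approached as far as the arm can. A call with a gripper value outside its range is refused whole. "gripper" is the finger opening in mm, from 0 to 85.4, set as the call begins (left out, the last holds). The fingers move at their own pace and stop on an object; the grip force is fixed at half the most. Time passes only in rows, so rows that do not move let the fingers close. It gives the time, the measured TCP pose, the force and the opening at its end, in the units of the state.
- sensors.state(): the state, without advancing time (a new reading comes with each control period).
- imaging.grab_frame(name): name is "side" or "top" or "wrist"; returns a dict with "pixels" (400x640x3 uint8, red, green, blue), "range_z" (400x640 float32, mm along the optical axis (not along the pixel's ray), 0 where there is no reading), "fx", "fy", "cx", "cy" (pixels), "D" ([k1, k2, p1, p2, k3] as OpenCV has them; the pictures are not rectified), "cam_to_world" (4x4, takes a point from camera to world coordinates); the wrist camera has in their place "mount" (4x4, takes a point from camera to tool coordinates, whose origin is the TCP and whose axes are the flange's). Camera axes: x right, y down, z forward; pixel columns grow to the right and rows downward; lengths in mm; the calibration is good to about 2 mm. A picture is of the moment at which its call begins: read the wrist's pose just before it.
- bot.finish_job(): hands the job in, once; it reports no verdict.
The state is a dict: "time": time; "q": joint angles; "dq": joint speeds; "joint_efforts": joint torques, N m; "eef_pos": TCP position; "eef_rot": TCP orientation; "force": force on the tool from outside, world axes, zero at the start; "moment": the same for the moment, N m; "finger_gap": finger opening in mm.
Only numpy, scipy, OpenCV 4.12 (cv2) and the standard library are available. Lean on these libraries where they do the work, as an engineer would, in place of code of your own. Each camera call takes 0.05 s, during which the arm holds its last target. There are 200 camera calls.

## Working session

There is one attempt and no reset: what is moved stays moved. The work goes in short steps, Python scripts to look and compute and a tool call to move; the robot and the scene stay as the last step left them, time stands still between calls to the robot, and variables do not carry over. Pictures are saved under pics/ and viewed, about 8 in all and at most 12, crops included, and the job is handed in when it is done.

Besides the shell and the picture viewer there is one more tool, called after "Request:" by a JSON object that holds its "fn" and its "kwargs". move_arm: Moves the arm, as the interface text tells. Its arguments: {"type":"object","properties":{"translation":{"type":"array","items":{"type":"array","items":{"type":"number"}}},"spin":{"type":"array","items":{"type":"number"}},"gripper":{"type":"number"}},"required":["translation","spin"]}

```bash
mkdir -p pics; cat > h.py <<'E'
import numpy as np, cv2
from station import sensors, imaging, bot
from scipy.spatial.transform import Rotation as Rt
def grab(n,name=None):
    s=sensors.state(); f=imaging.grab_frame(n)
    if n=="wrist":
        T=np.eye(4);T[:3,:3]=Rt.from_euler('xyz',s['eef_rot']).as_matrix();T[:3,3]=s['eef_pos'];T=T@np.array(f['mount'])
    else: T=np.array(f['cam_to_world'])
    f['T']=T
    if name: cv2.imwrite('pics/'+name,f['pixels'][:,:,::-1])
    return f
def cloud(f):
    K=np.array([[f['fx'],0,f['cx']],[0,f['fy'],f['cy']],[0,0,1]])
    u,v=np.meshgrid(np.arange(640),np.arange(400))
    p=cv2.undistortPoints(np.stack([u,v],-1).reshape(-1,1,2).astype(np.float64),K,np.array(f['D'],float)).reshape(400,640,2)
    z=f['range_z'].astype(float)
    c=np.dstack([p*z[...,None],z])
    w=c@f['T'][:3,:3].T+f['T'][:3,3]
    w[z<=0]=np.nan
    return w
E
python3 - <<'E'
from h import *
for n in("top","side"):
    f=grab(n,n+'1.png'); np.save(n+'1.npy',cloud(f)); print(n,f['T'].round(2).tolist())
s=sensors.state();print(s,bot.finger_overhang)
a=cv2.imread('pics/top1.png');b=cv2.imread('pics/side1.png')
cv2.imwrite('pics/both.png',cv2.resize(np.vstack([a,b]),(480,600)))
E
```

```text
top [[0.0, -0.98, 0.17, 351.4], [-1.0, -0.01, -0.01, -20.32], [0.01, -0.17, -0.98, 1323.92], [0.0, 0.0, 0.0, 1.0]]
side [[0.57, 0.69, -0.44, 1093.17], [0.82, -0.48, 0.31, -413.38], [-0.0, -0.54, -0.84, 1194.17], [0.0, 0.0, 0.0, 1.0]]
{'time': 0.1, 'q': array([-1.34511186e+00,  2.21158232e-01,  1.52751977e+00, -2.78218999e-05,
        1.39471921e+00, -1.26084253e-01]), 'dq': array([ 9.51820639e-06, -6.94519036e-04, -2.05687625e-03, -7.27612706e-04,
       -7.16074706e-04,  4.23139695e-04]), 'joint_efforts': array([-2.61534888e-04, -4.98245215e+01, -3.90549695e+01, -4.83552703e-04,
        5.67711584e-03,  8.75472068e-06]), 'eef_pos': array([ 215.23001216, -586.21990548,  255.2896059 ]), 'eef_rot': array([-3.13979897e+00, -1.99758832e-04,  3.51773435e-01]), 'force': array([0.76473791, 0.30637605, 0.60694804]), 'moment': array([ 0.03763805,  0.01168341, -0.02681847]), 'finger_gap': 85.4535657739816} 25.0
```

View pics/top1.png

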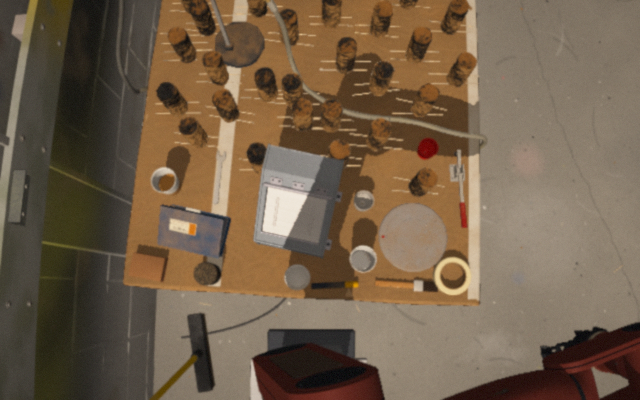

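View pics/side1.png

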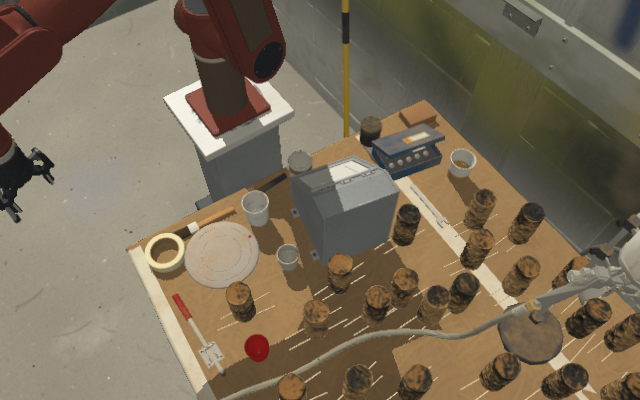

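```bash
python3 - <<'E'
from h import *
t=np.load('top1.npy');s=np.load('side1.npy')
for n,w,pts in(("top",t,dict(cup=(364,200),mix=(362,258),tin=(297,277),pot=(206,272),red=(428,148))),("side",s,dict(cup=(288,257),mix=(256,208),tin=(300,160)))):
    for k,(u,v) in pts.items():
        q=w[v-18:v+19,u-18:u+19].reshape(-1,3);q=q[q[:,2]>25]
        zt=np.nanpercentile(q[:,2],97); r=q[q[:,2]>zt-8]
        c,rad=cv2.minEnclosingCircle(r[:,:2].astype(np.float32)); print(n,k,np.round(c),round(rad,1),round(zt,1))
# box
box=[]
for n,w in(("top",t),("side",s)):
    m=(w[...,2]>100)&(w[...,0]>250)&(w[...,0]<720)&(abs(w[...,1])<250)
    k,l,st,c=cv2.connectedComponentsWithStats(m.astype(np.uint8))
    i=1+np.argmax(st[1:,4]); p=w[l==i]
    p=p[(p[:,2]<255)]
    print(n,st[i], 'zmax',np.nanpercentile(p[:,2],99)); box.append(p)
    flat=p[p[:,2]>238]; r=cv2.minAreaRect(flat[:,:2].astype(np.float32)); print('flat',r,np.median(flat[:,2]))
    r=cv2.minAreaRect(p[:,:2].astype(np.float32)); print('all',r)
    sl=p[(p[:,2]>125)&(p[:,2]<232)]
    A=np.c_[sl[:,:2],np.ones(len(sl))]; 
    k=np.ones(len(sl),bool)
    for _ in range(8):
        x=np.linalg.lstsq(A[k],sl[k,2],rcond=None)[0]; e=abs(A@x-sl[:,2]);k=e<max(4,np.median(e)*1.5)
    print('slope',x,k.mean(),np.degrees(np.arctan(np.hypot(*x[:2]))),'yaw',np.degrees(np.arctan2(x[1],x[0])))
E
```

```text
top cup [ 581. -151.] 28.3 55.3
top mix [ 420. -145.] 35.4 84.7
top tin [371.  29.] 34.0 80.5
top pot [380. 274.] 32.6 72.9
top red [ 734. -336.] 29.2 55.6
side cup [ 583. -147.] 29.5 55.1
side mix [ 423. -141.] 36.8 82.9
side tin [487.  -2.] 20.1 149.9
top [ 246  143  105  114 8045] zmax 247.3939178620649
flat ((626.4088745117188, 12.716102600097656), (186.5802764892578, 76.11878967285156), 77.78050994873047) 243.28791077311826
all ((596.7255859375, 48.8841552734375), (268.2442626953125, 302.231689453125), 77.9787826538086)
slope [ 8.19358760e-01 -1.79403548e-01 -2.46738521e+02] 0.804247460757156 39.98890106596618 yaw -12.350352823103476
side [ 290  155  110   95 6616] zmax 248.35660884995374
flat ((629.16845703125, 16.03411865234375), (187.781494140625, 76.3367919921875), 78.40738677978516) 244.27289594433535
all ((555.8348388671875, 31.555587768554688), (188.19032287597656, 229.72500610351562), 77.9639892578125)
slope [ 0.28117642 -0.03179598 20.07421995] 0.6551043429216018 15.799841304745128 yaw -6.451711456225748
```

Request:
{"fn": "move_arm", "kwargs": {"translation": [[30, 36, -4], [30, 36, -4], [30, 36, -4], [30, 36, -4], [30, 36, -4], [30, 36, -4], [30, 36, -4], [30, 36, -4], [30, 36, -4], [30, 36, -4], [30, 36, -4], [30, 36, -4], [0, 0, 0], [0, 0, 0]], "spin": [5, 5, 5, 5, 5, 5, 5, 5, 5, 5, 5, 3, 0, 0], "gripper": 85}}

```text
time: 1.85
eef_pos: [580.5, -136.9, 198.9]
eef_rot: [-3.13, -0.002, 1.395]
force: [-0.2, -0.6, 0.7]
finger_gap: 84.8
```

```bash
python3 - <<'E'
from h import *
f=grab('wrist','w1.png'); w=cloud(f); s=sensors.state(); print(s['time'],s['eef_pos'],s['eef_rot'],s['force'])
m=(abs(w[...,0]-582)<60)&(abs(w[...,1]+149)<50)&(w[...,2]>44)&(w[...,2]<65)
q=w[m]; print(len(q))
if len(q): print(cv2.minEnclosingCircle(q[:,:2].astype(np.float32)),np.percentile(q[:,2],[50,97]))
E
```

```text
1.9 [ 580.41421086 -137.08066233  198.91904154] [-3.13050136e+00 -2.26460041e-03  1.39490854e+00] [ 0.67118581 -0.09695863  0.34693373]
703
((562.3658447265625, -163.23097229003906), 53.38006591796875) [51.24824788 53.07612521]
```

View pics/w1.png

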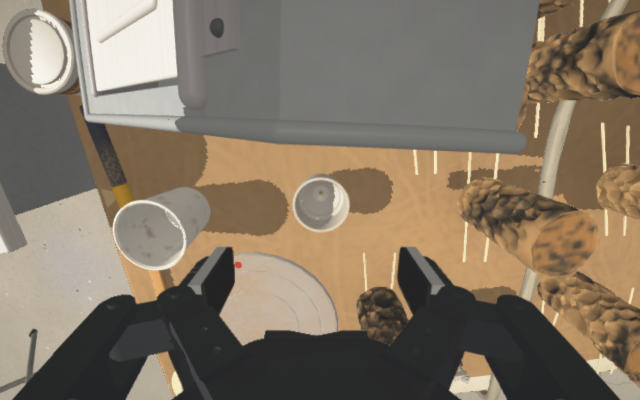

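```bash
python3 - <<'E'
from h import *
f=grab('wrist'); w=cloud(f)
q=w[165:240,285:358].reshape(-1,3); q=q[(q[:,2]>44)&(q[:,2]<62)]
print(cv2.minEnclosingCircle(q[:,:2].astype(np.float32)),np.percentile(q[:,2],[50,97]))
t=np.load('top1.npy');p=t.reshape(-1,3)
d=np.hypot(p[:,0]-581,p[:,1]+150)
for lo,hi in((32,60),(60,90),(90,120)):
    k=p[(d>lo)&(d<hi)&(p[:,2]>20)&(p[:,1]<-75)]; print(lo,len(k), k[:,:].max(0) if len(k) else'',k.min(0) if len(k) else'')
E
```

```text
((582.4690551757812, -147.9416961669922), 28.25993537902832) [51.42346779 53.12435127]
32 0  
60 161 [641.79776333 -75.64767975 250.42747183] [ 504.70854666 -237.44272991   41.33391945]
90 516 [692.2679595  -76.08665282 245.24555897] [ 468.89321951 -268.68704799   30.25733436]
```

Request:
{"fn": "move_arm", "kwargs": {"translation": [[2, -6, -25], [0, -5, -25], [0, 0, -25], [0, 0, -25], [0, 0, -20], [0, 0, -10], [0, 0, 0], [0, 0, 0]], "spin": [0, 0, 0, 0, 0, 0, 0, 0]}}

```text
time: 2.95
eef_pos: [580.4, -157.4, 69.1]
eef_rot: [-3.137, 0.0, 1.381]
force: [-0.4, -0.5, -0.3]
finger_gap: 85.4
```

Request:
{"fn": "move_arm", "kwargs": {"translation": [[2, 8, 0], [0, 0, 0], [0, 0, -12], [0, 0, -10], [0, 0, 0], [0, 0, 0]], "spin": [0, 0, 0, 0, 0, 0]}}

```text
time: 3.7
eef_pos: [583.7, -148.7, 47.1]
eef_rot: [-3.139, 0.001, 1.382]
force: [-0.7, -0.3, -1.2]
finger_gap: 85.0
```

Request:
{"fn": "move_arm", "kwargs": {"translation": [[0, 0, -3], [0, 0, 0], [0, 0, 0], [0, 0, 0], [0, 0, 0], [0, 0, 0], [0, 0, 0], [0, 0, 0]], "spin": [0, 0, 0, 0, 0, 0, 0, 0], "gripper": 40}}

```text
time: 4.7
eef_pos: [583.9, -148.9, 44.4]
eef_rot: [-3.14, 0.001, 1.382]
force: [-0.2, -0.7, -0.3]
finger_gap: 52.6
```

Request:
{"fn": "move_arm", "kwargs": {"translation": [[0, 0, 10], [0, 0, 25], [0, 0, 35], [0, 0, 35], [0, 0, 35], [0, 0, 35], [0, 0, 35], [0, 0, 30], [0, 0, 15], [0, 0, 0], [0, 0, 0]], "spin": [0, 0, 0, 0, 0, 0, 0, 0, 0, 0, 0]}}

```text
time: 6.08
eef_pos: [581.1, -147.8, 310.9]
eef_rot: [-3.14, 0.001, 1.382]
force: [-0.4, 0.6, -0.7]
finger_gap: 52.7
```

Request:
{"fn": "move_arm", "kwargs": {"translation": [[-10, 15, 0], [-10, 18, 0], [-10, 18, 0], [-10, 18, 0], [-10, 18, 0], [-10, 18, 0], [-10, 18, 0], [-10, 18, 0], [-10, 18, 0], [-5, 12, 0], [0, 0, 0], [0, 0, 0]], "spin": [5, 8, 8, 8, 8, 8, 8, 8, 8, 8, 5, 0]}}

```text
time: 7.58
eef_pos: [473.5, 30.0, 287.3]
eef_rot: [-3.118, -0.026, 2.859]
force: [-0.0, -0.6, -0.2]
finger_gap: 52.7
```

```bash
python3 - <<'E'
from h import *
f=grab('side','s2.png');g=grab('wrist','w2.png'); s=sensors.state(); print(s['time'],s['eef_pos'],s['eef_rot'],s['force'],s['finger_gap'])
a=f['pixels'][60:260,150:470,::-1];b=g['pixels'][:,:,::-1]
cv2.imwrite('pics/c2.png',np.vstack([cv2.resize(a,(480,300)),cv2.resize(b,(480,300))]))
E
```

```text
7.675 [473.7131793   29.84142872 287.65769904] [-3.11816036 -0.02583914  2.85781334] [-0.58584752  0.29327692 -0.46033412] 52.878442223335476
```

View pics/c2.png

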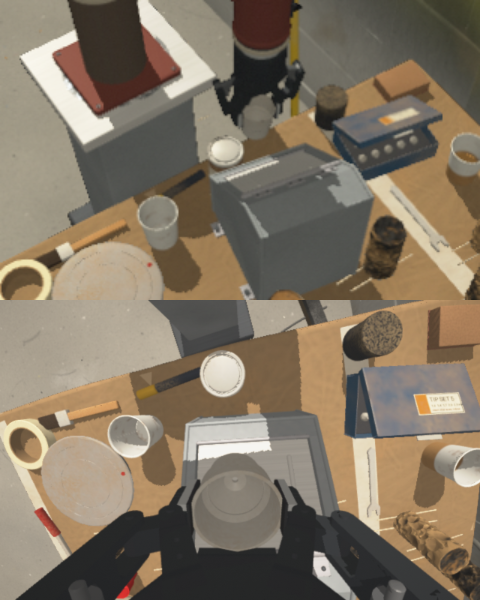

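Request:
{"fn": "move_arm", "kwargs": {"translation": [[15, 5, 0], [15, 3, 0], [0, 0, 0], [0, 0, 0]], "spin": [2, 2, 0, 0]}}

```text
time: 8.18
eef_pos: [503.6, 37.0, 285.9]
eef_rot: [-3.117, -0.029, 2.922]
force: [-0.2, -0.3, -0.6]
finger_gap: 52.9
```

```bash
python3 - <<'E'
from h import *
s=sensors.state(); g=grab('wrist'); print(s['eef_pos'],s['eef_rot'],np.array(g['mount']).round(2).tolist())
w=cloud(g); o=np.array([554,30.5]); a=np.radians(-12); X=np.array([np.cos(a),np.sin(a)]);Y=np.array([-X[1],X[0]])
bx=(w[...,:2]-o)@X; by=(w[...,:2]-o)@Y; z=w[...,2]
k=(abs(bx+75)<25)&(abs(by)<110)&(abs(z-173-(bx+35)*.839)<10)
print(k.sum(),'slope err',np.median((z-173-(bx+35)*.839)[k]),'y range',np.percentile(by[k],[.5,99.5]),'min x',bx[k&(z>100)].min())
E
```

```text
[503.6163951   37.04655407 285.9168313 ] [-3.11734854 -0.02904472  2.9216353 ] [[0.0, -0.96, -0.28, 71.25], [1.0, 0.0, -0.0, 0.48], [0.0, -0.28, 0.96, -116.53], [0.0, 0.0, 0.0, 1.0]]
11048 slope err -1.6176891396539546 y range [-90.85651434  90.97950122] min x -99.9938469478663
```

Request:
{"fn": "move_arm", "kwargs": {"translation": [[6, 3, -10], [0, 0, -12], [0, 0, -12], [0, 0, -12], [0, 0, -12], [0, 0, -12], [0, 0, -12], [0, 0, -5], [0, 0, 0]], "spin": [0, 0, 0, 0, 0, 0, 0, 0, 0]}}

```text
time: 9.35
eef_pos: [508.5, 40.1, 192.4]
eef_rot: [-3.117, -0.031, 2.92]
force: [-1.1, 0.9, 1.1]
finger_gap: 53.0
```

Request:
{"fn": "move_arm", "kwargs": {"translation": [[1, 0, -10], [1, 0, -10], [1, 0, -10], [1, 0, -10], [1, 0, -10], [1, 0, -10], [0, 0, -10], [0, 0, -6], [0, 0, 0]], "spin": [0, 0, 0, 0, 0, 0, 0, 0, 0]}}

```text
time: 10.48
eef_pos: [513.8, 40.3, 110.2]
eef_rot: [-3.117, -0.033, 2.92]
force: [-1.0, -0.0, -0.6]
finger_gap: 52.9
```

```bash
python3 - <<'E'
from h import *
f=grab('side');g=grab('wrist')
a=f['pixels'][60:260,150:470,::-1];b=g['pixels'][:,:,::-1]
cv2.imwrite('pics/c3.png',np.vstack([cv2.resize(a,(480,300)),cv2.resize(b,(480,300))]))
E
```

```text
(no output)
```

View pics/c3.png

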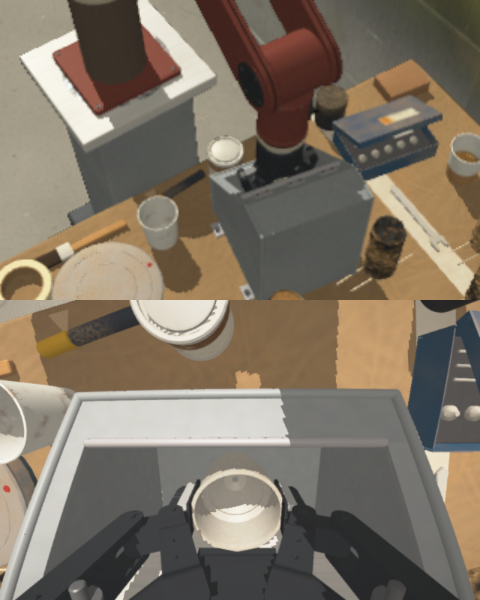

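Request:
{"fn": "move_arm", "kwargs": {"translation": [[0, 0, 0], [0, 0, 0], [0, 0, 0], [0, 0, 0], [0, 0, 0], [0, 0, 0]], "spin": [0, 0, 0, 0, 0, 0], "gripper": 78}}

```text
time: 11.32
eef_pos: [514.8, 40.2, 111.9]
eef_rot: [-3.117, -0.03, 2.921]
force: [-1.7, 0.4, -0.6]
finger_gap: 78.1
```

```bash
python3 - <<'E'
from h import *
g=grab('wrist','w4.png');
cv2.imwrite('pics/w4c.png',g['pixels'][:,:,::-1])
E
```

```text
(no output)
```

View pics/w4c.png

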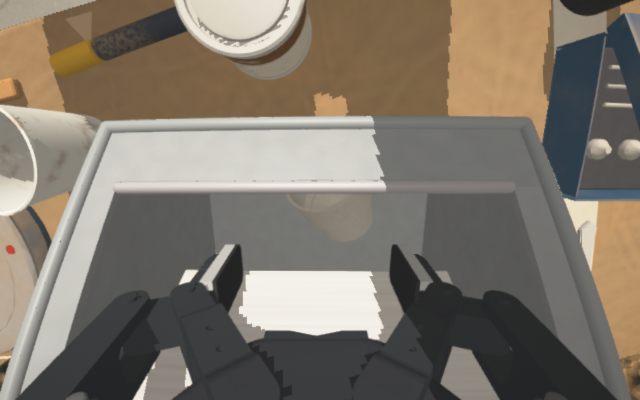

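Request:
{"fn": "move_arm", "kwargs": {"translation": [[0, 0, 10], [0, 0, 12], [0, 0, 14], [0, 0, 14], [0, 0, 14], [-2, 0, 14], [-4, 0, 14], [-6, 0, 15], [-8, 0, 15], [-8, 0, 15], [-8, 0, 15], [-8, 0, 15], [-8, 0, 10], [0, 0, 0], [0, 0, 0], [0, 0, 0], [0, 0, 0], [0, 0, 0], [0, 0, 0], [0, 0, 0]], "spin": [0, 0, 0, 0, 0, 0, 0, 0, 0, 0, 0, 0, 0, 0, 0, 0, 0, 0, 0, 0]}}

```text
time: 13.88
eef_pos: [460.4, 40.0, 302.4]
eef_rot: [-3.118, -0.026, 2.92]
force: [-0.3, -0.7, 0.2]
finger_gap: 77.6
```

Request:
{"fn": "move_arm", "kwargs": {"translation": [[-5, -15, 5], [-5, -20, 5], [-5, -20, 5], [-5, -20, 5], [-5, -20, 5], [-5, -20, 5], [-5, -20, 5], [0, -20, 0], [0, -20, 0], [0, -20, 0], [0, -15, 0], [0, 0, 0], [0, 0, 0], [0, 0, 0], [0, 0, 0], [0, 0, 0], [0, 0, 0], [0, 0, 0]], "spin": [0, 0, 0, 0, 0, 0, 0, 0, 0, 0, 0, 0, 0, 0, 0, 0, 0, 0]}}

```text
time: 16.12
eef_pos: [419.3, -183.2, 344.0]
eef_rot: [-3.113, -0.021, 2.92]
force: [0.9, 0.4, -0.1]
finger_gap: 78.1
```

```bash
python3 - <<'E'
from h import *
s=sensors.state();print(s['time'],s['eef_pos'],s['force'])
f=grab('side');g=grab('top')
w=cloud(g); o=np.array([554,30.5]); a=np.radians(-12); X=np.array([np.cos(a),np.sin(a)]);Y=np.array([-X[1],X[0]])
bx=(w[...,:2]-o)@X; by=(w[...,:2]-o)@Y; e=w[...,2]-173-(bx+35)*.839
for x in(-95,-75,-50,-25,0,30):
    k=(abs(bx-x)<8)&(abs(by)<60)&(w[...,2]<260);print(x,k.sum(),np.percentile(e[k],[5,50,95]).round(1))
a=f['pixels'][60:260,150:470,::-1];b=g['pixels'][120:320,150:470,::-1]
cv2.imwrite('pics/c5.png',np.vstack([cv2.resize(a,(480,300)),cv2.resize(b,(480,300))]))
E
```

```text
16.125 [ 419.26604234 -183.16588319  344.01202066] [ 0.88264597  0.38926894 -0.11745787]
-95 313 [-5.  -1.3  4.1]
-75 328 [-5.4 -1.   3.1]
-50 338 [-4.9 -0.8  3.6]
-25 353 [-4.7 -0.6  3.3]
0 367 [-5.1 -0.9  3. ]
30 367 [-4.2  0.3  5. ]
```

View pics/c5.png

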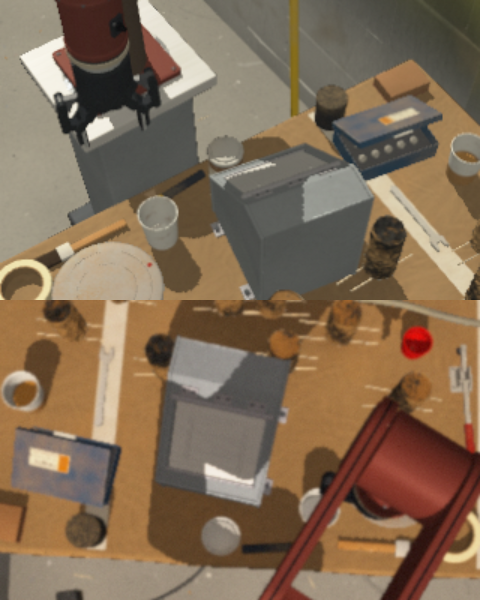

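The flap is flush with the slope to within about 1 mm all the way along. The cup is no longer on the table, and the tin, pot and plastic cup stand where they were.

```bash
python3 -c "
from station import bot
print(bot.finish_job())"
```

```text
the job is handed in; nothing more can be done
None
```

The flow cup is in the cleaning box and the job is handed in, at about 16 s of the 51 s allowed. I pushed the flap open with the cup and let the cup go about 55 mm below the plane of the slope. I then drew straight up and moved the arm clear to the right.

- **Cup:** the wrist picture after release shows it on the box floor, near the front. It is gone from its old place on the table.
- **Flap:** the depth readings put it within about 1 mm of the slope plane all along its length, so it is shut.
- **Tin, pot and plastic cup:** all three look unmoved in the last pictures; I did not measure them again. The arm partly hides the plastic cup from above, but the side camera shows it standing.
- **Forces:** the wrist force read under about 2 N at the end of each move. The gripper is touching nothing.

No check failed. Two readings differed slightly:
- The finger opening on the cup was 52.6 mm, against the 56 mm given for its top. The hold stayed steady.
- My first two estimates of the box position differed by about 3 mm. A closer wrist view settled it.

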